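# Load the coated test buttons and hold the coating gauge on the blue one

## Robot

A 7-joint arm with a two-finger parallel gripper is mounted at the origin on the work surface. World frame = base frame: x ahead of the robot, y to its left, z up, the work surface at z = 0. Lengths are in mm, angles in degrees, forces in N, time in s.
With the tool pointing down it reaches from about 400 to 875 mm from the base axis. Payload 6.5 kg.
Tool frame: the origin (TCP) lies between the finger pads; the fingertips stand 17 mm ahead of it and the grasp point (between the pads) lies 2 mm behind it; z points along the fingers, y is the line along which they close (so a half turn about z gives the same grasp; the last joint's range is limited). The gripper opens to 85 mm and grips with 20 to 120 N. Pads are 22 mm wide; open, the fingers measure 114 mm over their backs; the gripper's body (76 mm by 85 mm) begins 54 mm behind the grasp point. The pads swing forward as they close: fully open they stand 13 mm farther back than shut.
Start: joints at [-69.97, 30.733, -0.252, 88.115, 0.149, 61.152, -4.079], TCP at [262.544, 594.61, 208.99] pointing down, gripper open.
Joint ranges: [-154.64, 154.64], [-21.42, 123.67], [-72.66, 72.17], [13.99, 137.28], [-74.86, 254.86], [10.95, 109.41], [-158.01, 158.01]. Speed limits (degrees/s): [136.94, 136.94, 180, 180, 180, 180, 180].

## Interface

Orientations are given as [roll, pitch, yaw] about the fixed x, y, z axes, in that order (R = Rz(yaw) Ry(pitch) Rx(roll)).
In Python, from plant import monitor, grab_frame, arm gives the robot as it stands.
- The arm moves only by the tool play_rows, never from a script. Its argument "commands" is one flat list of numbers, 5 for each row, row after row: the gripper's target within -1 to 1 (fully open at 1, half-way at 0, shut at -1), then the shift along the tool's x, y, z in cm, then the turn about the tool's z in rad. A call has 1 to 12 rows; each row shifts and turns the commanded pose from where the row before left it, along the tool's axes as they then stand; what a row does not reach is not made up. A row lasts 1/10 s, in which the tool goes at most 50 mm and 8.59 degrees, less where a joint would pass 70% of its speed; a pose out of reach is approached as far as the arm can. A call with a gripper value outside its range is refused whole. The fingers move at their own pace and stop on an object; the grip force is fixed at half the most. Time passes only in rows, so rows that do not move let the fingers close. It gives the time, the measured TCP pose, the force, the opening and the grip force at its end, in the units of the state.
- monitor.sense(): the state, without advancing time (a new reading comes with each control period).
- grab_frame(name): name is "scene" or "top" or "wrist"; returns a dict with "frame" (420x560x3 uint8, red, green, blue), "depth" (420x560 float32, mm along the optical axis (not along the pixel's ray), 0 where there is no reading), "K" (3x3 intrinsics, pixels), "eye" and "attitude" of the camera in the world. Camera axes: x right, y up, looking along -z (the intrinsics and any distortion apply to the point x, -y, -z); pixel columns grow to the right and rows downward; lengths in mm; the calibration is good to about 2 mm. A picture is of the moment at which its call begins.
- arm.hand_in(): hands the job in; it is judged then, once.
The state is a dict: "time": time; "joint_positions": joint angles; "joint_vel": joint speeds; "effort": joint torques, N m; "tool_pos": TCP position; "orientation": TCP orientation; "ft_force": force on the tool from outside, world axes, zero at the start; "moment": the same for the moment, N m; "grip_width": finger opening in mm; "finger_force": force on a finger pad.
Only numpy, scipy, OpenCV 4.12 (cv2) and the standard library are available. Lean on these libraries where they do the work, as an engineer would, in place of code of your own. Each camera call takes 0.05 s, during which the arm holds its last target. There are 200 camera calls.

## Task

Seat each coated test button in the specimen holder of its own colour, blue in blue and orange in orange. Then lift the coating gauge out of its cradle, stand it upright on the blue button with its spring probe on the white ring mark in the middle, and press gently until the probe has gone about half way in. Finish still holding the gauge there, steady and square, with the rest of the bench left as it was.

Things in the scene. Friction and masses are not known exactly. Their poses are not given: they have to be found in the camera images.
- blue_button: Coated test button: aluminium disc 40 mm in diameter and 18 mm high, 60 g, its top and upper edge coated blue, a white ring mark 13 mm in diameter in the middle of the top. Origin at the centre of the underside, z up. It starts lying flat on the dark steel cure plate (6 mm thick, 120 x 200 mm, fixed), about 90 mm from the orange button, centre to centre.
- orange_button: The same kind of button coated orange (40 mm diameter, 18 mm high, 60 g); origin at the centre of the underside; also on the cure plate, either side of the blue one.
- blue_mark (a point): Centre of the white ring mark on top of the blue button, on its axis, 18 mm above its origin.
- blue_holder: Blue specimen holder: fixed block 84 x 84 mm and 14 mm high with a round recess in the middle of its top, 48 mm in diameter and 5 mm deep, so a seated button stands 13 mm proud of the block. Origin at the centre of the underside, on the bench; z up.
- orange_holder: Orange specimen holder, the same shape and size as the blue one; origin at the centre of the underside.
- blue_holder_seat (a point): Centre of the floor of the blue holder's recess, 9 mm above the bench; the blue button's origin lies here when seated.
- orange_holder_seat (a point): Centre of the floor of the orange holder's recess, 9 mm above the bench; the orange button's origin lies here when seated.
- cradle: Grey plastic cradle of the gauge, fixed, 60 mm high on a base 90 (x) x 100 (y) mm, open at the top. The gauge stands in its pocket (34 x 54 mm, 3 mm of play each side, 30 mm deep), case on a ledge, probe free in a well. Draw it straight up, at least 40 mm, to clear the cradle. Origin at the centre of the underside.
- gauge: Coating gauge, 180 g: dark case 28 (its x) x 48 (its y) x 115 mm high, yellow band round the top, display on the -x face, sprung steel probe 16 mm thick standing 22 mm out of the bottom. Origin at the end of the free probe, z up along the case, which spans 22 to 137 mm above it. Starts upright in the cradle, origin 8 mm above the bench, yaw as the cradle's. Grip either pair of faces.
- gauge_grip (a point): Point on the gauge's axis 107 mm above its origin, a good height to grip the case: 55 mm above the cradle's rim at the start and 30 mm below the top of the case.
- probe_tip (a point): Centre of the flat end of the probe; it moves up with the probe as it is pressed in.
- probe (a joint): How far the probe is pressed into the gauge, in m: 0 free, 0.008 fully in. The spring pushes with about 1 N at the start and 0.5 N more per mm, 3 N at half way and 5 N fully in.
- bare_button: Bystander: uncoated aluminium zero button, 40 mm in diameter and 18 mm high, towards the far side of the bench. Origin at the centre of the underside.
- squeeze_bottle: Bystander: white squeeze bottle 56 mm in diameter with a green cone nozzle, 172 mm high in all. Origin at the centre of the underside. It stands beyond the work things, on the left.
- brush: Bystander: flat brush with a wooden handle, 200 mm long, 42 mm wide and 20 mm high, lying towards the far side of the bench. Origin midway along, on its underside.
There are look-alikes about, which are no part of the job. What is shaped like the blue_holder but pink is not meant.

How it is judged (in metres and radians):
On the way, in this order (a step that is already met when the one before it is completed fails the run):
1. both buttons lie flat on the floor of the recess of their own colour, let go, before the gauge leaves its cradle (horizontal distance between blue_button and blue_holder_seat below 0.0065 m and horizontal distance between orange_button and orange_holder_seat below 0.0065 m and height (world z) of each of blue_button, orange_button below 0.011 m and angle between each of blue_button, orange_button's own z axis and vertical below 0.06 rad and contact force between the fingers and blue_button below 0.1 N and contact force between the fingers and orange_button below 0.1 N and horizontal distance between gauge and cradle below 0.01 m), for 0.2 s.
2. the gauge is drawn out of the cradle in the fingers, its probe free (z of gauge in the frame of cradle above 0.04 m and value of joint probe below 0.001 m and contact force between the fingers and gauge above 1 N), for 0.05 s.
At the end, for the whole second after the job is handed in: The fingers hold the gauge still and upright (5 degrees), its probe within 5 mm of the ring mark's centre on the blue button and pressed in 1.8 to 6.5 mm (1.2 to 6.5 N); both buttons lie flat on the floor of the recess of their own colour, within 6.5 mm of its centre, untouched by the fingers (horizontal distance between probe_tip and blue_mark below 0.005 m and angle between gauge's own z axis and vertical below 0.09 rad and value of joint probe between 0.0018 and 0.0065 m and contact force between gauge and blue_button between 1.2 and 6.5 N and contact force between the fingers and gauge above 1 N and linear speed of gauge below 0.01 m/s and horizontal distance between blue_button and blue_holder_seat below 0.0065 m and horizontal distance between orange_button and orange_holder_seat below 0.0065 m and height (world z) of each of blue_button, orange_button below 0.011 m and angle between each of blue_button, orange_button's own z axis and vertical below 0.06 rad and contact force between the fingers and blue_button below 0.1 N and contact force between the fingers and orange_button below 0.1 N); the arm keeps its last pose, push and grip.
It fails at once if the gauge is pressed hard on the blue button (over 15 N) (contact force between gauge and blue_button above 15 N).
It fails at once if the bare zero button, squeeze bottle or brush is pushed more than 20 mm or upset (distance of any of bare_button, squeeze_bottle, brush from where it was at the start of the episode above 0.02 m or angle between squeeze_bottle's own z axis and vertical above 0.4 rad).
It also fails if it takes over 61 s, if anything falls off the work surface, if the arm or the gripper's body presses on something with over 40 N, if the wrist force passes 120 N, or if a joint passes its speed limit or range.

## Working session

There is one attempt and no reset: what is moved stays moved. The work goes in short steps, Python scripts to look and compute and a tool call to move; the robot and the scene stay as the last step left them, time stands still between calls to the robot, and variables do not carry over. Pictures are saved under pics/ and viewed, at most 10 in all, crops included, and the job is handed in when it is done.

Besides the shell and the picture viewer there is one more tool, called as name(argument=value, ...), one argument or row to a line, values as JSON. play_rows: Moves the arm, as the interface text tells. Its arguments: {"type":"object","properties":{"commands":{"type":"array","items":{"type":"number"}}},"required":["commands"]}

```bash
mkdir -p pics; ls; cat > h.py <<'E'
import numpy as np, cv2
from plant import monitor, grab_frame, arm
from scipy.spatial.transform import Rotation as Ro
def cam(n):
    f=grab_frame(n); A=np.array(f["attitude"],float)
    f["R"]=A if A.shape==(3,3) else Ro.from_euler('xyz',A,degrees=True).as_matrix()
    return f
def ray(f,u,v):
    K=np.array(f["K"]); d=np.array([(u-K[0,2])/K[0,0],-(v-K[1,2])/K[1,1],-1.0]); return f["R"]@d
def onz(f,u,v,z):
    d=ray(f,u,v); e=np.array(f["eye"]); return e+d*(z-e[2])/d[2]
def cloud(f):
    K=np.array(f["K"]); D=f["depth"]; v,u=np.mgrid[:D.shape[0],:D.shape[1]]
    P=np.stack([(u-K[0,2])/K[0,0]*D,-(v-K[1,2])/K[1,1]*D,-D],-1); return P@f["R"].T+np.array(f["eye"])
def save(f,name): cv2.imwrite("pics/"+name,cv2.cvtColor(f["frame"],cv2.COLOR_RGB2BGR))
E
python3 - <<'E'
from h import *
for n in("top","scene"):
    f=cam(n); save(f,n+"0.png"); print(n,f["eye"],f["attitude"],f["K"],[k for k in f])
    np.savez("%s0.npz"%n,**{k:np.array(f[k]) for k in("frame","depth","K","eye","R")})
print(monitor.sense())
E
```

```text
pics
top [ 398.3597215    -4.15307253 1027.78287972] [ 6.98187726e+00  1.76860259e-03 -8.92643346e+01] [[487.13356541   0.         273.59887114]
 [  0.         487.13356541 211.18838591]
 [  0.           0.           1.        ]] ['frame', 'depth', 'K', 'eye', 'attitude', 'R']
scene [1411.71349938 -430.54107822  750.98319842] [55.96895978  0.64414566 63.21642504] [[499.41160098   0.         276.97858564]
 [  0.         499.41160098 210.90684874]
 [  0.           0.           1.        ]] ['frame', 'depth', 'K', 'eye', 'attitude', 'R']
{'time': 0.1, 'joint_positions': array([-69.96899838,  30.77168194,  -0.25528058,  88.16527686,
         0.15028299,  61.1527988 ,  -4.08184716]), 'joint_vel': array([-0.00253556, -0.11646565, -0.08117616, -0.19512116, -0.06096336,
        0.03613888,  0.04697721]), 'effort': array([ 2.79458982e-03, -5.84558380e+01,  1.05208475e+00, -2.59775376e+01,
        1.26839176e-02,  4.49191386e-03,  2.39217371e-06]), 'tool_pos': array([262.32021935, 594.05220503, 208.21562299]), 'orientation': array([-1.79910867e+02,  7.27814544e-03,  1.56179210e+02]), 'ft_force': array([-0.38469872, -0.23153014,  0.39131819]), 'moment': array([-0.06149852, -0.00714991,  0.01641482]), 'finger_force': 0.0, 'grip_width': 85.82192512711518}
```

View pics/top0.png

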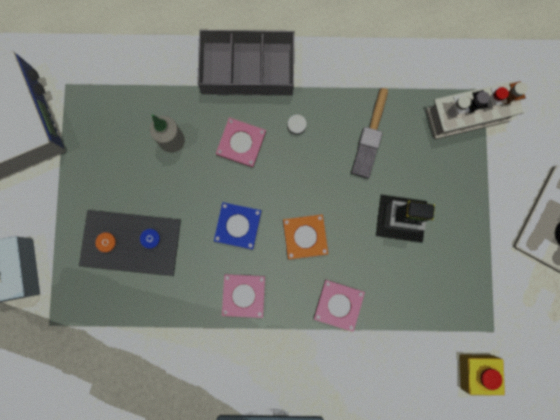

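View pics/scene0.png

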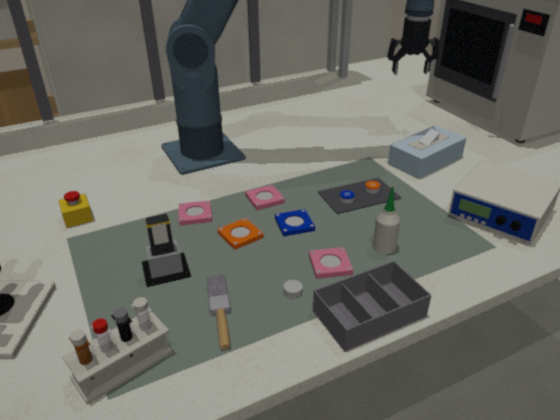

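The top picture shows orange button (105,242), blue button (150,239), blue holder (238,226), orange holder (305,237), gauge and cradle (≈405,215). The scene view agrees with that.

```bash
cat >> h.py <<'E'
def blobs(f,col,amin=60):
    h=cv2.cvtColor(f["frame"],cv2.COLOR_RGB2HSV)
    lo,hi={"blue":((110,130,60),(130,255,255)),"orange":((5,160,120),(17,255,255)),"yellow":((20,110,60),(35,255,255))}[col]
    m=cv2.inRange(h,np.array(lo),np.array(hi)); m=cv2.morphologyEx(m,cv2.MORPH_CLOSE,np.ones((3,3)))
    cs,_=cv2.findContours(m,cv2.RETR_EXTERNAL,cv2.CHAIN_APPROX_NONE)
    return [c for c in cs if cv2.contourArea(c)>=amin]
def meas(f,col,z):
    for c in blobs(f,col):
        p=np.array([onz(f,u,v,z)[:2] for u,v in c[:,0]],np.float32); r=cv2.minAreaRect(p); e=cv2.fitEllipse(p)
        print(col,z,"px",c[:,0].mean(0).round(),"rect",np.round(r[0],1),np.round(r[1],1),round(r[2],1),"ell",np.round(e[0],1),np.round(e[1],1))
E
python3 - <<'E'
from h import *
f=dict(np.load("top0.npz"))
for c in("blue","orange"):
    for z in(24,14): meas(f,c,z)
P=cloud(f)
for n,(u,v) in dict(bb=(150,239),ob=(105,242),bh=(238,226),plate=(130,260),oh=(305,237),gauge=(420,210),bench=(280,290)).items(): print(n,P[v,u].round(1))
# cradle & gauge from depth
R=P[170:260,360:450].reshape(-1,3)
for lo,hi in((45,70),(130,160)):
    q=R[(R[:,2]>lo)&(R[:,2]<hi)][:,:2].astype(np.float32); r=cv2.minAreaRect(q); print(lo,len(q),r,q.mean(0))
E
```

```text
blue 24 px [149. 238.] rect [461.4 252.6] [39.5 39.2] 2.4 ell [462.  252.8] [39.1 39.6]
blue 24 px [237. 226.] rect [490.9  72.4] [81.7 81.6] 78.9 ell [490.8  72.4] [89.  89.4]
blue 14 px [149. 238.] rect [462.  255.2] [39.8 39.6] 2.4 ell [462.7 255.4] [39.4 40. ]
blue 14 px [237. 226.] rect [491.8  73.2] [82.5 82.4] 78.9 ell [491.7  73.2] [89.9 90.2]
orange 24 px [105. 242.] rect [453.4 344.5] [37.2 37.1] 46.9 ell [453.1 344.3] [37.  37.1]
orange 24 px [305. 236.] rect [469.8 -68.1] [79.3 80. ] 8.1 ell [470.  -68.1] [85.2 87. ]
orange 14 px [105. 242.] rect [454.  347.9] [37.6 37.5] 46.9 ell [453.7 347.7] [37.4 37.5]
orange 14 px [305. 236.] rect [470.5 -68.8] [80.1 80.8] 8.1 ell [470.7 -68.8] [86.1 87.9]
bb [460.2 251.3  24.7]
ob [452.7 343.   26.7]
bh [490.9  71.9   8.2]
plate [417.  295.5   7.4]
oh [469.5 -68.9   9.5]
gauge [ 512.  -269.8  146. ]
bench [ 3.589e+02 -1.800e+01 -1.000e-01]
45 425 ((511.9886779785156, -271.9112243652344), (70.94459533691406, 50.47333526611328), 82.65750122070312) [ 505.4328  -259.84818]
130 455 ((511.9549560546875, -272.13916015625), (49.643070220947266, 29.55910301208496), 82.9376220703125) [ 511.2136 -270.0836]
```

play_rows(
  commands=[1, 0, 0, 0, 0.144, 1, 0, 0, 0, 0.144, 1, 0, 0, 0, 0.144, 1, 0, 0, 0, 0.144, 1, 0, 0, 0, 0.144, 1, 0, 0, 0, 0.144, 1, 0, 0, 0, 0.144, 1, 0, 0, 0, 0.144, 1, -3.8, 2.2, 0, 0, 1, -3.8, 2.2, 0, 0, 1, -3.8, 2.2, 0, 0],
)

```text
time: 1.2
tool_pos: [329.2, 479.2, 208.5]
orientation: [-180.0, 0.0, 90.2]
ft_force: [0.8, 0.3, 0.9]
grip_width: 85.5
finger_force: 0.0
```

play_rows(
  commands=[1, -3.8, 2.2, 0, 0, 1, -3.8, 2.2, 0, 0, 1, -3.8, 2.2, 0, 0, 1, -3.8, 2.2, 0, 0, 1, -3.8, 2.2, 1, 0, 1, -3.8, 2.2, 1, 0, 1, 0, 0, 1, 0, 1, 0, 0, 0, 0, 1, 0, 0, 0, 0],
)

```text
time: 2.1
tool_pos: [460.8, 254.3, 178.8]
orientation: [-179.9, -0.0, 90.3]
ft_force: [-0.6, 0.3, -0.4]
grip_width: 85.5
finger_force: 0.0
```

```bash
python3 - <<'E'
from h import *
f=cam("wrist"); save(f,"w1.png"); print(f["eye"]); meas(f,"blue",24); meas(f,"orange",24)
s=monitor.sense(); print(s["tool_pos"],s["orientation"],s["time"],s["joint_positions"])
E
```

```text
[460.43625441 331.46022083 342.73965324]
blue 24 px [311. 350.] rect [491.1  85.3] [87.5 81.3] 78.9 ell [490.9  84.6] [ 94.9 100.4]
blue 24 px [284. 186.] rect [461.4 253.9] [38.9 38.9] 0.3 ell [461.4 253.7] [38.8 39.1]
orange 24 px [274.  76.] rect [452.7 344.3] [38.4 38.7] 46.1 ell [452.7 344.1] [38.3 38.5]
[460.93860047 254.75900086 179.14175118] [-1.79983971e+02 -3.18240535e-02  9.03085496e+01] 2.15 [-50.16324496  21.61999517  20.49666015 109.42128883  -9.65572379
  50.61071525 -24.5294919 ]
```

View pics/w1.png

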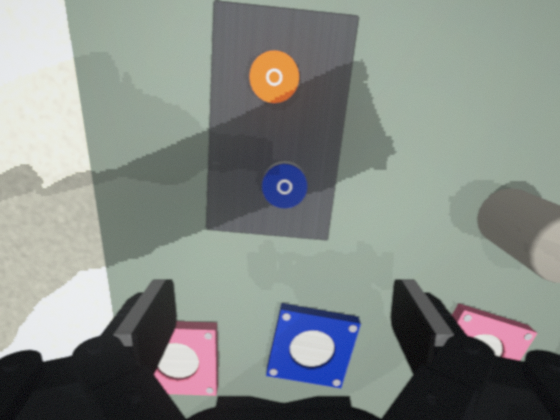

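Wrist view confirms: blue button at px (284,186) → (461.5,253.7), orange at (274,76) → (453,344.3). Descending on blue.

play_rows(
  commands=[1, -0.1, 0.1, 4, 0, 1, 0, 0, 4, 0, 1, 0, 0, 4, 0, 1, 0, 0, 2, 0, 1, 0, 0, 0.9, 0, 1, 0, 0, 0, 0, -1, 0, 0, 0, 0, -1, 0, 0, 0, 0, -1, 0, 0, 0, 0, -1, 0, 0, 0, 0, -1, 0, 0, 0, 0, -1, 0, 0, 0, 0],
)

```text
time: 3.35
tool_pos: [462.6, 252.3, 30.2]
orientation: [180.0, -0.0, 90.2]
ft_force: [-0.7, 0.6, -0.3]
grip_width: 0.2
finger_force: 0.0
```

play_rows(
  commands=[-1, 0, 0, 0, 0, -1, 0, 0, 0, 0, -1, 0, 0, 0, 0, -1, 0, 0, -0.5, 0, -1, 0, 0, -2, 0, -1, 0, 0, -3, 0],
)

```text
time: 3.95
tool_pos: [461.4, 251.5, 84.7]
orientation: [-179.9, 0.1, 90.2]
ft_force: [1.4, 0.3, -0.0]
grip_width: -0.2
finger_force: 0.0
```

```bash
python3 - <<'E'
from h import *
f=cam("wrist"); save(f,"w2.png"); meas(f,"blue",24); meas(f,"orange",24)
s=monitor.sense(); print(s["tool_pos"])
E
```

```text
blue 24 px [283. 385.] rect [461.9 121.9] [14.4 34.9] 0.3 ell [461.8 118.8] [13.4 39.7]
blue 24 px [284. 216.] rect [461.4 253.9] [39.  39.6] 0.3 ell [461.5 253.9] [39.1 39.5]
[464.71996105 253.10094587  89.73434021]
```

View pics/w2.png

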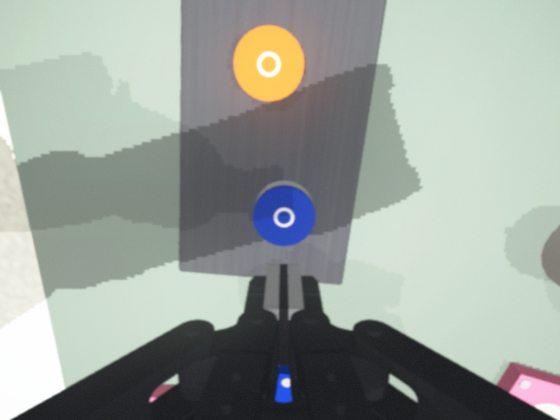

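The picture shows fingers shut and empty, blue button unmoved at px (284,216). Checking where the fingertips really are.

```bash
python3 - <<'E'
from h import *
f=cam("wrist"); P=cloud(f); s=monitor.sense(); print(s["tool_pos"],s["orientation"],f["eye"],f["attitude"])
for v in range(225,330,8): print(v,[P[v,u].round(0).tolist() for u in(270,298)])
print(P[216,284],P[205,264],P[100,220])
E
```

```text
[465.034747   253.40218251  88.38903315] [179.70800016  -0.19233012  90.15062723] [463.74422121 329.79821452 253.82522702] [-17.47576442  -0.24424929   0.17102621]
225 [[456.0, 248.0, 23.0], [475.0, 248.0, 23.0]]
233 [[456.0, 242.0, 23.0], [475.0, 242.0, 23.0]]
241 [[456.0, 236.0, 22.0], [476.0, 229.0, 4.0]]
249 [[456.0, 223.0, 6.0], [476.0, 223.0, 4.0]]
257 [[456.0, 217.0, 5.0], [476.0, 217.0, 6.0]]
265 [[459.0, 263.0, 116.0], [471.0, 264.0, 117.0]]
273 [[459.0, 264.0, 123.0], [470.0, 264.0, 123.0]]
281 [[460.0, 263.0, 130.0], [470.0, 264.0, 130.0]]
289 [[460.0, 264.0, 136.0], [470.0, 263.0, 135.0]]
297 [[460.0, 264.0, 142.0], [470.0, 263.0, 141.0]]
305 [[460.0, 264.0, 146.0], [469.0, 264.0, 147.0]]
313 [[460.0, 264.0, 152.0], [469.0, 265.0, 153.0]]
321 [[460.0, 265.0, 157.0], [469.0, 265.0, 157.0]]
329 [[460.0, 264.0, 160.0], [469.0, 265.0, 161.0]]
[465.48213786 254.27306952  23.75376424] [452.56702171 261.86139011  24.21358337] [424.28024825 326.31133806   4.81546267]
```

```bash
python3 - <<'E'
from h import *
f=cam("scene"); save(f,"s2.png"); P=cloud(f); s=monitor.sense(); t=s["tool_pos"]; print(t)
m=(abs(P[...,0]-t[0])<25)&(abs(P[...,1]-t[1])<25)&(P[...,2]>35)&(f["depth"]>0)
Q=P[m]; i=np.argsort(Q[:,2])[:12]; print(Q[i].round(0)); vu=np.argwhere(m); print(vu[i][:3])
E
```

```text
[463.99017904 253.03839941  86.83308073]
[[469. 248. 113.]
 [469. 258. 113.]
 [468. 256. 113.]
 [471. 250. 113.]
 [471. 260. 113.]
 [468. 252. 114.]
 [463. 243. 114.]
 [458. 243. 114.]
 [471. 244. 115.]
 [468. 243. 117.]
 [472. 261. 117.]
 [471. 246. 117.]]
[[167 349]
 [166 352]
 [166 351]]
```

View pics/s2.png

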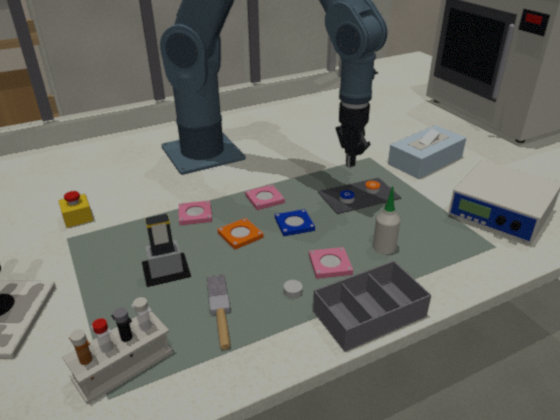

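Both cameras put the shut fingertips about 25 mm above the reported TCP z, not 17 below. So the z reading is 42 mm off, and I'll allow for that. Laterally the fingers line up with the button.

play_rows(
  commands=[1, 0, 0, 0, 0, 1, 0, 0, 0, 0, 1, 0, 0, 0, 0, 1, 0, 0, 0, 0, 1, 0, 0, 3, 0, 1, 0, 0, 3, 0, 1, 0, 0, 2, 0, 1, 0, 0, 1, 0, 1, 0, 0, 0.5, 0, 1, 0, 0, 0.5, 0, 1, 0, 0, 0, 0, 1, 0, 0, 0, 0],
)

```text
time: 5.3
tool_pos: [463.1, 252.5, -14.4]
orientation: [179.9, -0.0, 90.2]
ft_force: [-0.3, 0.4, 0.9]
grip_width: 85.3
finger_force: 0.0
```

play_rows(
  commands=[-1, 0, 0, 0, 0, -1, 0, 0, 0, 0, -1, 0, 0, 0, 0, -1, 0, 0, 0, 0, -1, 0, 0, 0, 0, -1, 0, 0, 0, 0, -1, 0, 0, 0, 0],
)

```text
time: 6.0
tool_pos: [462.7, 252.3, -14.3]
orientation: [180.0, -0.0, 90.2]
ft_force: [-1.8, -0.7, 7.4]
grip_width: 38.0
finger_force: 59.3
```

play_rows(
  commands=[-1, 0, 0, -1, 0, -1, 0, 0, -2, 0, -1, 0, 0, -2, 0, -1, -3, 0.5, 0, 0, -1, -3, 0.5, 0, 0, -1, -3, 0.5, 0, 0, -1, -3, 0.5, 0, 0, -1, -3, 0.5, 0, 0, -1, -3, 0.4, 0, 0, -1, 0, 0, 0, 0, -1, 0, 0, 0, 0],
)

```text
time: 7.1
tool_pos: [492.3, 71.8, 35.5]
orientation: [180.0, -0.0, 90.1]
ft_force: [-0.0, 0.3, -0.5]
grip_width: 38.0
finger_force: 60.2
```

```bash
cat >> h.py <<'E'
def crop(f,u0,u1,v0,v1,name,k=3):
    cv2.imwrite("pics/"+name,cv2.resize(cv2.cvtColor(f["frame"][v0:v1,u0:u1],cv2.COLOR_RGB2BGR),None,fx=k,fy=k))
E
python3 - <<'E'
from h import *
s=monitor.sense(); print(s["tool_pos"],s["grip_width"],s["ft_force"])
a=cam("wrist");b=cam("scene"); save(a,"a3.png"); 
w=a["frame"][:,:, ::-1]; c=cv2.resize(b["frame"][150:260,240:360,::-1],(458,420),interpolation=cv2.INTER_CUBIC)
cv2.imwrite("pics/w3.png",cv2.resize(np.hstack([w,c]),(800,330)))
for z in(14,48+9): meas(b,"blue",z); meas(a,"blue",z)
E
```

```text
[492.31471733  71.82604991  35.45406476] 38.0106018937693 [-0.04568456  0.28874793 -0.46789729]
blue 14 px [294. 223.] rect [498.7  70.8] [85.4 98. ] 79.2 ell [500.4  69.4] [ 98.7 103.9]
blue 14 px [492. 216.] rect [705.1 531.4] [222.3 100.9] 24.6 ell [713.  537.5] [103.4 280.9]
blue 14 px [283. 296.] rect [492.4  39.1] [56.4 59.4] 0.1 ell [492.3  38.9] [57.3 59.8]
blue 14 px [279. 214.] rect [492.2  76.5] [81.1 83. ] 79.0 ell [490.3  82.2] [81.8 93.2]
blue 57 px [294. 223.] rect [552.   41.6] [80.4 92.3] 79.2 ell [553.6  40.3] [92.9 97.9]
blue 57 px [492. 216.] rect [746.4 475.2] [209.3  95. ] 24.6 ell [753.7 481. ] [ 97.4 264.6]
blue 57 px [283. 296.] rect [492.3  64.6] [43.3 45.6] 0.1 ell [492.2  64.5] [44.  45.9]
blue 57 px [279. 214.] rect [492.2  93.3] [62.3 63.7] 79.0 ell [490.7  97.7] [62.8 71.5]
```

View pics/w3.png

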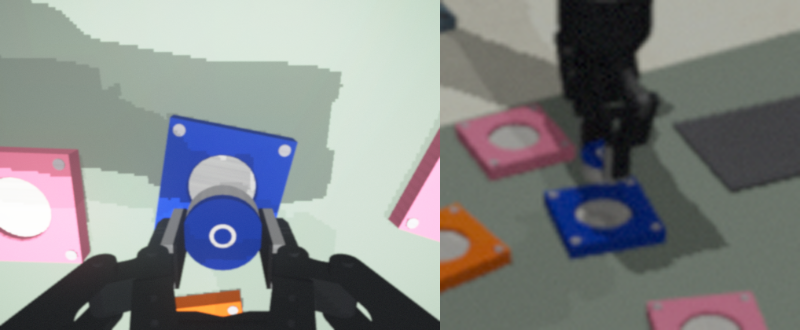

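Button is held level, lined up with the recess column (px 222 in the wrist half). Lowering.

play_rows(
  commands=[-1, 0, 0, 2, 0, -1, 0, 0, 1, 0, -1, 0, 0, 0.7, 0, -1, 0, 0, 0.4, 0, -1, 0, 0, 0.3, 0, -1, 0, 0, 0.2, 0, -1, 0, 0, 0, 0, -1, 0, 0, 0, 0],
)

```text
time: 8.0
tool_pos: [492.3, 72.5, -9.5]
orientation: [180.0, -0.1, 90.2]
ft_force: [-4.4, 0.3, 18.5]
grip_width: 38.2
finger_force: 71.1
```

play_rows(
  commands=[1, 0, 0, 0, 0, 1, 0, 0, 0, 0, 1, 0, 0, 0, 0, 1, 0, 0, 0, 0, 1, 0, 0, 0, 0, 1, 0, 0, -2, 0, 1, 0, 0, -3, 0, 1, 0, 0, -4, 0, 1, 3, 0, -4, 0, 1, 4, 0, -2, 0, 1, 4, 0, 0, 0, 1, 0, 0, 0, 0],
)

```text
time: 9.2
tool_pos: [491.5, 189.5, 139.8]
orientation: [179.9, -0.2, 90.7]
ft_force: [-0.4, 0.1, 0.5]
grip_width: 85.7
finger_force: 0.0
```

```bash
python3 - <<'E'
from h import *
a=cam("top");b=cam("wrist")
c=cv2.resize(a["frame"][180:270,190:280,::-1],(420,420),interpolation=cv2.INTER_CUBIC)
cv2.imwrite("pics/w4.png",cv2.resize(np.hstack([b["frame"][:,:,::-1],c]),(800,343)))
P=cloud(a)
h=cv2.cvtColor(a["frame"],cv2.COLOR_RGB2HSV)
s=monitor.sense(); print(s["tool_pos"])
for z in (27,14): meas(a,"blue",z); meas(b,"blue",z); meas(b,"orange",24)
Q=P[200:255,210:265].reshape(-1,3); q=Q[(Q[:,2]>20)&(Q[:,2]<45)]; print(len(q),q.mean(0),q.std(0), np.linalg.lstsq(np.c_[q[:,:2],np.ones(len(q))],q[:,2],rcond=None)[0] if len(q) else 0)
Q=cloud(b).reshape(-1,3); q=Q[(abs(Q[:,0]-492)<16)&(abs(Q[:,1]-73)<16)&(Q[:,2]<60)]; print(len(q),q.mean(0),np.linalg.lstsq(np.c_[q[:,:2],np.ones(len(q))],q[:,2],rcond=None)[0])
E
```

```text
[491.35762251 183.14090675 138.78718382]
blue 27 px [237. 226.] rect [490.7  72.3] [81.5 81.6] 79.0 ell [490.7  72.4] [88.3 89.3]
blue 27 px [283. 311.] rect [492.2  84.8] [84.2 79.1] 79.0 ell [492.2  84.4] [92.1 96.8]
orange 24 px [277. 396.] rect [486.3  -8.8] [37.5 12.1] 8.3 ell [491.   -6.9] [10.9 39.1]
blue 14 px [237. 226.] rect [491.9  73.3] [82.6 82.7] 79.0 ell [491.9  73.4] [89.4 90.4]
blue 14 px [283. 311.] rect [492.3  76.5] [88.2 82.9] 79.0 ell [492.2  76. ] [ 96.4 101.3]
orange 24 px [277. 396.] rect [486.3  -8.8] [37.5 12.1] 8.3 ell [491.   -6.9] [10.9 39.1]
296 [491.51699743  73.45444164  26.95858748] [10.01462461 10.09537239  1.91501806] [ 1.25125493e-02 -7.29726460e-03  2.13444733e+01]
1231 [492.09318064  74.48914689  25.34097657] [ 2.00308407e-02 -1.12860687e-01  2.38908327e+01]
```

View pics/w4.png

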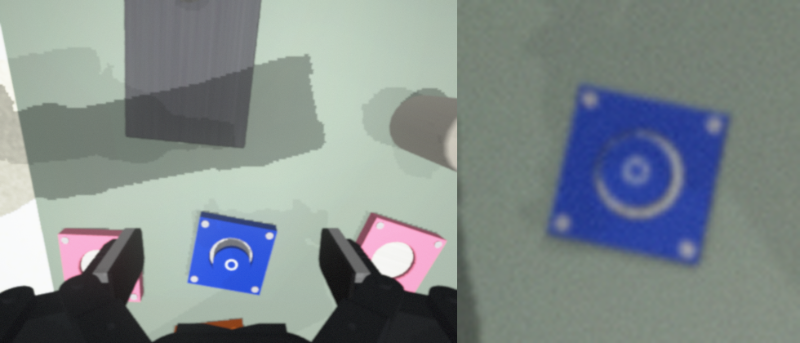

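Both views show the blue button in its recess, top flat at z≈27, centred. Next, orange.

play_rows(
  commands=[1, 4, -1, 0, 0, 1, 4, -0.9, 0, 0, 1, 4, -0.9, 0, 0, 1, 4, -0.9, 0, 0, 1, 0, 0, 4, 0, 1, 0, 0, 4, 0, 1, 0, 0, 3, 0, 1, 0, 0, 0, 0, 1, 0, 0, 0, 0],
)

```text
time: 10.2
tool_pos: [454.9, 340.7, 29.1]
orientation: [-180.0, 0.1, 90.1]
ft_force: [1.6, -0.3, 0.2]
grip_width: 85.4
finger_force: 0.0
```

```bash
python3 - <<'E'
from h import *
s=monitor.sense(); print(s["tool_pos"],s["orientation"])
b=cam("wrist"); meas(b,"orange",24)
E
```

```text
[454.87957844 340.65580166  29.12766967] [-1.79976710e+02  8.21180589e-02  9.00660700e+01]
orange 24 px [279. 247.] rect [452.5 345.3] [39.1 40. ] 0.1 ell [452.6 345.3] [39.  40.2]
```

play_rows(
  commands=[1, 0.4, -0.2, 1, 0, 1, 0, 0, 1.5, 0, 1, 0, 0, 1, 0, 1, 0, 0, 0.8, 0, 1, 0, 0, 0, 0, -1, 0, 0, 0, 0, -1, 0, 0, 0, 0, -1, 0, 0, 0, 0, -1, 0, 0, 0, 0, -1, 0, 0, 0, 0, -1, 0, 0, 0, 0, -1, 0, 0, 0, 0],
)

```text
time: 11.45
tool_pos: [452.7, 346.5, -13.1]
orientation: [180.0, -0.0, 90.2]
ft_force: [-1.4, 0.0, 5.3]
grip_width: 37.9
finger_force: 59.6
```

play_rows(
  commands=[-1, 0, 0, -1, 0, -1, 0, 0, -2, 0, -1, 0, 0, -2, 0, -1, -3.75, 0.15, 0, 0, -1, -3.75, 0.15, 0, 0, -1, -3.75, 0.15, 0, 0, -1, -3.75, 0.15, 0, 0, -1, -3.75, 0.15, 0, 0, -1, -3.75, 0.15, 0, 0, -1, -3.75, 0.15, 0, 0, -1, -3.75, 0.15, 0, 0],
)

```text
time: 12.55
tool_pos: [465.5, 44.8, 36.8]
orientation: [179.9, -0.0, 90.2]
ft_force: [1.3, -0.2, -0.3]
grip_width: 37.6
finger_force: 60.2
```

play_rows(
  commands=[-1, -3.75, 0.15, 0, 0, -1, -3.75, 0.15, 0, 0, -1, -3.75, 0.15, 0, 0, -1, 0, 0, 0, 0, -1, 0, 0, 0, 0, -1, 0, 0, 0, 0],
)

```text
time: 13.15
tool_pos: [470.2, -65.0, 36.3]
orientation: [180.0, -0.0, 90.3]
ft_force: [-0.8, 0.6, -0.8]
grip_width: 37.7
finger_force: 60.2
```

```bash
python3 - <<'E'
from h import *
s=monitor.sense(); print(s["tool_pos"],s["orientation"])
b=cam("wrist"); z=s["tool_pos"][2]+13.6+24; print(z); meas(b,"orange",z); meas(b,"orange",14); meas(b,"blue",14)
E
```

```text
[470.21056017 -65.02924913  36.29350201] [ 1.79982845e+02 -4.08200109e-02  9.02547842e+01]
73.89350201475379
orange 73.89350201475379 px [283. 301.] rect [470.2 -64.7] [40.4 37.5] 89.8 ell [470.1 -65. ] [38.2 40.5]
orange 73.89350201475379 px [284. 218.] rect [469.3 -35.9] [56.2 45.7] 8.0 ell [470.4 -33.5] [48.6 62.1]
orange 14 px [283. 301.] rect [ 470.4 -101.1] [59.5 55.2] 89.8 ell [ 470.3 -101.5] [56.4 59.7]
orange 14 px [284. 218.] rect [469.1 -58.6] [82.8 67.4] 8.0 ell [470.7 -55.1] [71.7 91.5]
blue 14 px [325.  25.] rect [486.2  37.9] [87.  27.9] 0.3 ell [497.5  40.4] [ 25.5 106.2]
```

play_rows(
  commands=[-1, -0.35, 0, 1, 0, -1, 0, 0, 1, 0, -1, 0, 0, 1, 0, -1, 0, 0, 0.7, 0, -1, 0, 0, 0.4, 0, -1, 0, 0, 0.2, 0, -1, 0, 0, 0.2, 0, -1, 0, 0, 0, 0, -1, 0, 0, 0, 0],
)

```text
time: 14.1
tool_pos: [470.3, -69.8, -8.8]
orientation: [180.0, 0.0, 90.2]
ft_force: [-0.3, -0.0, -0.5]
grip_width: 37.6
finger_force: 60.2
```

Not yet in contact; a little further down, then release and rise.

play_rows(
  commands=[-1, 0, 0, 0.1, 0, -1, 0, 0, 0, 0, 1, 0, 0, 0, 0, 1, 0, 0, 0, 0, 1, 0, 0, 0, 0, 1, 0, 0, 0, 0, 1, 0, 0, 0, 0, 1, 0, 0, 0, 0, 1, 0, 0, -3, 0, 1, 0, 0, -4, 0, 1, 0, 0, -4, 0, 1, 0, 0, -4, 0],
)

```text
time: 15.3
tool_pos: [469.6, -69.8, 141.5]
orientation: [-180.0, 0.0, 90.2]
ft_force: [0.0, 0.2, 0.7]
grip_width: 85.1
finger_force: 0.0
```

play_rows(
  commands=[1, -4, 0.8, 0, 0.04, 1, -4, 0.8, 0, 0.04, 1, -4, 0.8, 0, 0.044, 1, 0, 0, 0, 0, 1, 0, 0, 0, 0],
)

```text
time: 15.8
tool_pos: [489.2, -191.2, 139.8]
orientation: [-180.0, 0.0, 83.0]
ft_force: [-0.3, 1.1, 0.1]
grip_width: 85.6
finger_force: 0.0
```

```bash
python3 - <<'E'
from h import *
s=monitor.sense(); print(s["tool_pos"],s["orientation"])
a=cam("top"); P=cloud(a)
for n,x,y in(("blue",491.7,73.3),("orange",470.6,-68.7)):
    q=P[abs(P[...,0]-x)+0*P[...,1]<30]; q=q[(abs(q[:,1]-y)<30)&(q[:,2]>20)&(q[:,2]<45)]; r=cv2.minEnclosingCircle(q[:,:2].astype(np.float32))
    print(n,len(q),q.mean(0),r,np.linalg.lstsq(np.c_[q[:,:2],np.ones(len(q))],q[:,2],rcond=None)[0])
b=cam("wrist"); c=cv2.resize(a["frame"][170:290,200:320,::-1],(420,420),interpolation=cv2.INTER_CUBIC)
cv2.imwrite("pics/w5.png",cv2.resize(np.hstack([b["frame"][:,:,::-1],c]),(800,343)))
Q=cloud(b); R=Q[(b["depth"]>0)]; 
for lo,hi in((50,70),(130,152)):
    q=R[(R[:,2]>lo)&(R[:,2]<hi)&(abs(R[:,0]-512)<70)&(abs(R[:,1]+272)<70)]; print(lo,len(q),q.mean(0) if len(q) else 0, cv2.minAreaRect(q[:,:2].astype(np.float32)) if len(q) else 0)
E
```

```text
[ 489.17231495 -191.17780207  139.79974418] [-1.79971048e+02  2.97492447e-03  8.29627130e+01]
blue 298 [491.59124511  73.44876446  26.89434912] ((493.46533203125, 77.64679718017578), 24.214107513427734) [ 7.49957374e-03 -1.14846951e-02  2.40511610e+01]
orange 298 [469.810578   -71.32442207  26.87720867] ((470.0830078125, -71.41080474853516), 20.056293487548828) [-8.17018927e-03 -2.15217400e-04  3.07002998e+01]
50 2804 [ 510.83435976 -256.17423856   58.82722828] ((513.09912109375, -272.0592041015625), (71.20057678222656, 50.368408203125), 82.5908432006836)
130 3014 [ 514.25583587 -257.67178125  141.33897276] ((513.4100952148438, -266.0827331542969), (37.82027053833008, 29.262104034423828), 82.06710052490234)
```

View pics/w5.png

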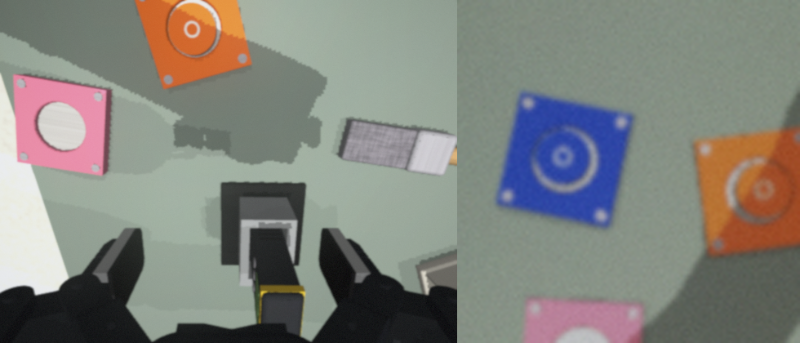

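Orange sits flat (top z≈26.9), about 2.7 mm off centre. The wrist view shows the gauge at px (281,300) in its cradle. Moving over it.

play_rows(
  commands=[1, -2, 1.1, 0, 0, 1, -2, 1.1, 0, 0, 1, -2, 1.05, 0, 0, 1, -1.8, 0, 0, 0, 1, 0, 0, 0, 0, 1, 0, 0, 0, 0],
)

```text
time: 16.5
tool_pos: [512.4, -270.1, 139.7]
orientation: [-180.0, -0.1, 83.1]
ft_force: [0.5, 1.1, 0.5]
grip_width: 85.4
finger_force: 0.0
```

```bash
python3 - <<'E'
from h import *
s=monitor.sense(); print(s["tool_pos"],s["orientation"])
b=cam("wrist"); Q=cloud(b); R=Q[(b["depth"]>0)]
q=R[(R[:,2]>130)&(R[:,2]<152)&(abs(R[:,0]-512)<26)&(abs(R[:,1]+272)<40)]; print(len(q),q.mean(0),cv2.minAreaRect(q[:,:2].astype(np.float32)))
meas(b,"yellow",145)
E
```

```text
[ 512.43739639 -270.1415593   139.71265904] [-1.79959881e+02 -6.73849108e-02  8.31379409e+01]
5732 [ 513.1855446  -268.73496595  142.96185381] ((512.7387084960938, -272.42041015625), (49.416725158691406, 28.73429298400879), 82.64073944091797)
yellow 145 px [  6. 349.] rect [ 367.6 -300. ] [10.9  6.9] 70.2 ell [ 367.2 -299.4] [ 6.9 10.4]
yellow 145 px [285. 217.] rect [ 516.  -247.2] [ 5.2 27.1] 82.1 ell [ 516.2 -247.2] [ 5.8 27.3]
```

play_rows(
  commands=[1, -0.2, 0, 2, 0, 1, 0, 0, 2, 0, 1, 0, 0, 2, 0, 1, 0, 0, 0.9, 0, 1, 0, 0, 0, 0, -1, 0, 0, 0, 0, -1, 0, 0, 0, 0, -1, 0, 0, 0, 0, -1, 0, 0, 0, 0, -1, 0, 0, 0, 0, -1, 0, 0, 0, 0, -1, 0, 0, 0, 0],
)

```text
time: 17.75
tool_pos: [512.7, -274.1, 71.7]
orientation: [179.9, 0.0, 83.1]
ft_force: [-1.0, 0.2, 5.2]
grip_width: 27.4
finger_force: 59.7
```

play_rows(
  commands=[-1, 0, 0, 0, 0, -1, 0, 0, -0.5, 0, -1, 0, 0, -1, 0, -1, 0, 0, -2, 0, -1, 0, 0, -3, 0, -1, 0, 0, -3, 0, -1, 0, 0, -2, 0, -1, 0, 0, 0, 0, -1, 0, 0, 0, 0, -1, 0, 0, 0, 0],
)

```text
time: 18.75
tool_pos: [511.2, -273.2, 184.7]
orientation: [-179.9, -0.0, 83.1]
ft_force: [0.2, 0.8, -1.2]
grip_width: 27.6
finger_force: 59.2
```

play_rows(
  commands=[-1, 3.4, -0.62, 0, 0, -1, 3.4, -0.62, 0, 0, -1, 3.4, -0.62, 0, 0, -1, 3.4, -0.62, 0, 0, -1, 3.4, -0.62, 0, 0, -1, 3.4, -0.62, 0, 0, -1, 3.4, -0.62, 0, 0, -1, 3.4, -0.62, 0, 0, -1, 3.4, -0.62, 0, 0, -1, 3.4, -0.62, 0, 0, -1, 0, 0, 1, 0, -1, 0, 0, 1, 0],
)

```text
time: 19.95
tool_pos: [491.0, 71.6, 164.7]
orientation: [-179.9, 0.0, 83.2]
ft_force: [0.0, -1.3, -1.8]
grip_width: 27.3
finger_force: 59.4
```

play_rows(
  commands=[-1, 0, 0, 2, 0, -1, 0, 0, 2, 0, -1, 0, 0, 0.5, 0, -1, 0, 0, 0, 0, -1, 0, 0, 0, 0],
)

```text
time: 20.45
tool_pos: [492.1, 70.5, 121.3]
orientation: [180.0, 0.0, 83.0]
ft_force: [0.6, -0.5, -0.9]
grip_width: 27.1
finger_force: 59.3
```

```bash
python3 - <<'E'
from h import *
s=monitor.sense(); print(s["tool_pos"],s["orientation"],s["ft_force"])
f=cam("scene"); b=cam("wrist"); np.savez("s5.npz",**{k:np.array(f[k]) for k in("frame","depth","K","eye","R")})
np.savez("b5.npz",**{k:np.array(b[k]) for k in("frame","depth","K","eye","R")})
c=cv2.resize(f["frame"][120:245,235:360,::-1],(420,420),interpolation=cv2.INTER_CUBIC)
cv2.imwrite("pics/w6.png",cv2.resize(np.hstack([b["frame"][:,:,::-1],c]),(800,343)))
Q=cloud(f); m=(f["depth"]>0)&(abs(Q[...,0]-492)<40)&(abs(Q[...,1]-73)<40)
for z0 in range(28,180,8):
    q=Q[m&(Q[...,2]>z0)&(Q[...,2]<z0+8)]; print(z0,len(q),q.mean(0).round(1) if len(q) else 0)
E
```

```text
[492.09516558  70.4725605  121.34069412] [1.79973282e+02 9.18607540e-03 8.30015619e+01] [ 0.64176253 -0.48807559 -0.92120586]
28 92 [493.   72.6  29.5]
36 0 0
44 0 0
52 1 [496.7  76.1  59.6]
60 15 [496.4  68.8  63.8]
68 18 [497.4  69.   73.1]
76 13 [501.   65.1  80.7]
84 54 [501.4  65.   88.3]
92 56 [501.1  65.   96. ]
100 62 [501.4  64.6 104. ]
108 57 [502.6  68.3 111.9]
116 61 [502.2  64.4 120.2]
124 67 [501.5  65.9 128.1]
132 57 [501.3  66.2 136. ]
140 48 [502.   63.8 143.8]
148 59 [505.   63.5 152.1]
156 61 [504.6  62.4 159.8]
164 64 [506.3  63.7 168. ]
172 59 [506.4  58.2 175.9]
```

View pics/w6.png

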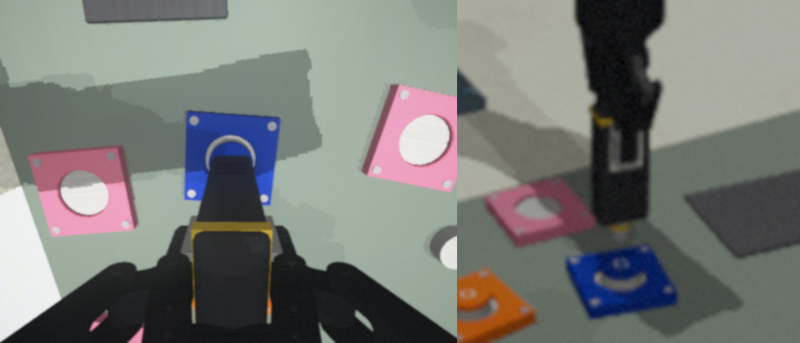

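The scene half shows the probe tip above the button, axis ≈(491.4,72) against the mark at ≈(491.6,73.5). Nudging 1 mm and lowering.

play_rows(
  commands=[-1, 0.1, 0, 1, 0, -1, 0, 0, 1, 0, -1, 0, 0, 0.6, 0, -1, 0, 0, 0.2, 0, -1, 0, 0, 0.1, 0, -1, 0, 0, 0, 0, -1, 0, 0, 0, 0, -1, 0, 0, 0, 0],
)

```text
time: 21.35
tool_pos: [492.0, 72.2, 92.3]
orientation: [180.0, -0.0, 83.1]
ft_force: [0.1, -0.3, -1.5]
grip_width: 27.3
finger_force: 59.3
```

play_rows(
  commands=[-1, 0, 0, 0.1, 0, -1, 0, 0, 0.1, 0, -1, 0, 0, 0.1, 0, -1, 0, 0, 0, 0, -1, 0, 0, 0, 0, -1, 0, 0, 0, 0],
)

```text
time: 21.95
tool_pos: [492.0, 72.2, 89.1]
orientation: [180.0, -0.0, 83.1]
ft_force: [0.1, 0.2, 0.2]
grip_width: 27.6
finger_force: 59.5
```

play_rows(
  commands=[-1, 0, 0, 0.1, 0, -1, 0, 0, 0.1, 0, -1, 0, 0, 0.05, 0, -1, 0, 0, 0, 0, -1, 0, 0, 0, 0, -1, 0, 0, 0, 0, -1, 0, 0, 0, 0],
)

```text
time: 22.65
tool_pos: [492.0, 72.2, 86.6]
orientation: [180.0, -0.0, 83.1]
ft_force: [1.5, 0.1, 0.9]
grip_width: 27.4
finger_force: 59.7
```

```bash
python3 - <<'E'
from h import *
F=[];Z=[]
for i in range(12):
    f=cam("scene"); s=monitor.sense(); F.append(s["ft_force"]); Z.append(s["tool_pos"])
print(np.mean(F,0),np.std(F,0),np.mean(Z,0),s["orientation"],s["grip_width"])
g=cam("top"); Q=cloud(f); P=cloud(g)
m=(f["depth"]>0)&(abs(Q[...,0]-498)<20)&(abs(Q[...,1]-71)<20)&(Q[...,2]>28)&(Q[...,2]<44)
q=Q[m]; print("probe zone",len(q),q.mean(0))
crop(f,250,350,140,250,"s6.png",5)
q=P[(abs(P[...,0]-469)<30)&(abs(P[...,1]+71)<30)&(P[...,2]>20)&(P[...,2]<45)]; print("orange",len(q),q.mean(0))
E
```

```text
[1.03420777 0.31910268 1.54981438] [0.59449291 0.50091176 0.50142381] [491.9808536   72.17558958  86.5640871 ] [ 1.79981538e+02 -4.10343417e-03  8.30687401e+01] 27.37413760664119
probe zone 70 [496.54943565  71.49596265  31.83688811]
orange 298 [469.79374818 -71.32108985  26.80971957]
```

View pics/s6.png

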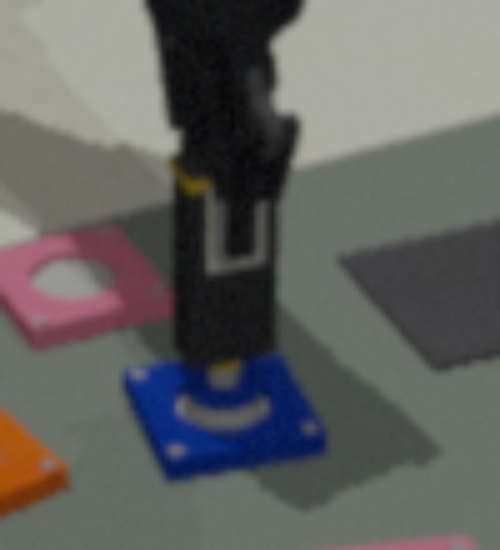

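The picture shows the gauge upright, its probe in the middle of the seated button at px (225,378). The force is up about 3 N, which is half way. Handing in.

```bash
python3 -c "
from h import *
print(arm.hand_in())"
```

```text
the job is handed in; nothing more can be done
None
```

I handed the job in with both buttons seated in their own holders and the gauge held upright on the blue mark, pressed about half way (about 3 N); no verdict came back.

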